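Pack a sample tube and latch the transport case

ROBOT

A 6-joint arm with a two-finger parallel gripper is mounted at the origin on a cart in front of the work surface, level with it; the furniture and walls round the work are solid. World frame = base frame: x ahead of the robot, y to its left, z up, the work surface at z = 0. Lengths are in m, angles in degrees, forces in N, time in s.
With the tool pointing down it reaches from about 0.4 to 0.825 m from the base axis. Payload 7 kg.
Tool frame: the origin (TCP) lies between the finger pads; the fingertips stand 25 mm ahead of it and the grasp point (between the pads) lies 6 mm ahead of it; z points along the fingers, y is the line along which they close (so a half turn about z gives the same grasp; the last joint's range is limited). The gripper opens to 88 mm and grips with 3 to 60 N. Pads are 19 mm wide; open, the fingers measure 130 mm over their backs; the gripper's body (78 mm by 193 mm) begins 47 mm behind the grasp point.
Start: joints at [-46.69, 20.546, 0.682, 0, -70.136, -16.507], TCP at [0.304, -0.602, 0.252] pointing down, gripper open.
Joint ranges: [-176.03, 176.03], [-82.01, 121.73], [-58.28, 71.71], [-173.87, 95.51], [-174.79, -0.11], [-173.66, 173.66]. Speed limits (degrees/s): [136.94, 136.94, 172.46, 180, 180, 180].

INTERFACE

Orientations are given as [roll, pitch, yaw] about the fixed x, y, z axes, in that order (R = Rz(yaw) Ry(pitch) Rx(roll)).
In Python, from plant import ctrl gives the robot as it stands.
- The arm moves only by the tool send_path, called after ">>>" by a JSON object that holds its "method" and its "body". Schema: {"type":"object","properties":{"steps":{"type":"array","items":{"type":"number"},"minItems":5,"maxItems":40},"only":{"type":"string"},"quiet":{"type":"boolean"},"lines":{"type":"string"}},"required":["steps"],"additionalProperties":false}. steps is one flat list of numbers that holds 1 to 8 rows one after another, with no inner brackets; each row has 5 numbers: dx, dy, dz in shares of 0.5 m (1.0 is 0.5 m), then a turn about the tool's z in fractions of the full range, 1 being pi/2 rad, then the finger opening in m; each row is the pose to reach, as a shift and turn from the pose commanded when the call began, along the tool's axes at that moment; what a row does not reach only later rows make up. A row lasts 1/8 s, in which the tool goes at most 0.0625 m and 10.7 degrees, less where a joint would pass 70% of its speed; a pose out of reach is approached as far as the arm can. The fingers move at their own pace and stop on an object; the grip force is fixed at half the most. Time passes only in rows, so rows that do not move let the fingers close. The tool returns the time, the measured TCP pose, the force, the opening and the grip force at its end. only (a regular expression) keeps the lines of the reply that match it, lines (a string "A,B") keeps lines A to B, and quiet returns only ok. Shift and turn numbers lie between -1 and 1, and a call with a number outside is refused. Input that does not fit is refused with a message, and nothing moves.
- ctrl.get_obs(): the state, without advancing time (a new reading comes with each control period).
- ctrl.snapshot(name): name is "scene" or "top" or "wrist"; returns a dict with "frame" (384x512x3 uint8, red, green, blue), "z_map" (384x512 float32, m along the optical axis (not along the pixel's ray), 0 where there is no reading), "fovy" (degrees; the focal length in pixels is half the picture's height over the tangent of half this angle, whatever the lens; pixels are square), "cx", "cy" (the principal point, pixels), "R" (3x3) and "t" (3): a world point X has camera coordinates R X + t; the wrist camera has in their place "T_tool_cam" (4x4, takes a point from camera to tool coordinates, whose origin is the TCP and whose axes are the flange's). Camera axes: x right, y down, z forward; pixel columns grow to the right and rows downward; lengths in m; the calibration is good to about 2 mm. A picture is of the moment at which its call begins: read the wrist's pose just before it.
- ctrl.close_job(): hands the job in; it is judged then, once.
The state is a dict: "clock": time; "joint_pos": joint angles; "qvel": joint speeds; "tau": joint torques, N m; "tool_pos": TCP position; "orientation": TCP orientation; "force": force on the tool from outside, world axes, zero at the start; "moment": the same for the moment, N m; "opening": finger opening in m; "gripper_force": force on a finger pad.
Only numpy, scipy, OpenCV 4.12 (cv2) and the standard library are available. Lean on these libraries where they do the work, as an engineer would, in place of code of your own. Each camera call takes 0.05 s, during which the arm holds its last target. There are 200 camera calls.

TASK

Pack the blue-capped tube that lies on the worktop for transport: lower it into the empty cut-out of the yellow sample case, with its cap in the wide end nearest the red latch, setting it down rather than dropping it. Then shut the clear lid fully and turn the red latch a quarter turn, all the way across the lid, so that the lid is secured. The green-capped tubes stay where they are, on the worktop and in the case.

Things in the scene. Friction and masses are not known exactly. Their poses are not given: they have to be found in the camera images.
- sample_case: Yellow sample transport case fixed to the worktop, 150 x 136 mm (its x, y), rim 34 mm high. Origin: centre of its underside. +x points to the hinge side, -x to the side with the red latch (roughly to the robot), z up. Black foam inside, top 32 mm above the worktop, has two tube cut-outs along x, 52 mm apart: the +y one is empty, the -y one holds a green-capped tube.
- free_pocket (a point): Where the middle of the blue tube's axis comes to rest in the empty cut-out: case (0, 26, 20.5) mm, axes as the case. Cut-out: 126 mm long, floor 10 mm above the worktop; its last 22 mm at the latch end 25 mm wide for the cap, else 20 mm; long sides bevelled 4 mm at the top. A finger channel 42 mm wide in x, floor 6 mm up, crosses the whole foam at mid-case.
- packed_pocket (a point): The same point of the cut-out that is already filled: case (0, -26, 20.5) mm. Axes as the case.
- blue_tube_mid (a point): Middle of the axis of the 15 ml tube with the blue screw cap: 120 mm long, about 18 g, lying on the worktop, axis about 11 mm up. Barrel 16 to 18 mm thick (grip it here, across the axis), pointed at the far end; cap 21 mm thick, 15 mm long. It can roll a little.
- blue_tube_cap (a point): Centre of the blue cap, on the tube's axis, 52.5 mm from its middle.
- green_tube_mid (a point): Middle of the axis of a like tube with a green cap that lies on the front part of the worktop near the blue one (their places may be swapped) and stays there.
- packed_tube_mid (a point): Middle of the axis of the green-capped tube that already lies in the case.
- lid (a joint): Lid's hinge angle in rad: 0 shut, grows as it opens, at most 1.85; starts near upright, 1.55 to 1.75. Stiff hinge (0.16 N m): the lid stays where it is left and must be pushed all the way down. The hinge line runs along the case's y. The latch bars the lid when turned across too early.
- lid_hinge (a point): Middle of the lid's hinge line: case (81, 0, 34) mm.
- lid_edge (a point): Middle of the lid's free edge on its outer face (upper when shut), 157 mm from the hinge line. Lid: black frame with a clear window, 136 mm wide, 7 mm thick; underside in the plane of the hinge line, 34 mm up when shut. Window flush with the frame's outer face; front bar of the frame 22 mm deep.
- latch (a joint): Angle of the red turn latch in rad: 0 arm along the case's front edge (towards the case's +y), grows clockwise seen from above to a stop at 1.571, where the arm points across the lid (case +x). Starts 0 to 0.25. Friction 0.05 N m; it stays where it is left.
- latch_wing (a point): Middle of the top of the latch's upright wing, on its vertical pivot axis: case (-98, 0, 72) mm. The wing is 9 mm thick and 42 mm long, lies along the arm, and stands 21 mm above the arm; grip it by its two flat sides from above and turn about this axis.
- latch_arm_end (a point): Rounded end of the latch's arm, 43 mm from the pivot axis; arm 14 mm wide, 5 mm thick, its underside 45 mm above the worktop, so it passes 4 mm over the shut lid.
- blue_tube: The blue-capped tube itself; its origin lies on the skin of the tube, halfway along (use the two points above), its y axis along the tube, cap at -y.

How it is judged (in metres and radians):
On the way, in this order (a step that is already met when the one before it is completed fails the run):
1. the blue-capped tube is brought into the empty cut-out in the grip (within 15 mm of its resting height) (x of blue_tube_mid in the frame of free_pocket between -0.01 and 0.01 m and y of blue_tube_mid in the frame of free_pocket between -0.008 and 0.008 m and z of blue_tube_mid in the frame of free_pocket below 0.015 m and contact force between the fingers and blue_tube above 0.2 N), for 0.05 s.
2. the lid is shut over the seated tube (x of blue_tube_mid in the frame of free_pocket between -0.006 and 0.006 m and y of blue_tube_mid in the frame of free_pocket between -0.005 and 0.005 m and z of blue_tube_mid in the frame of free_pocket below 0.005 m and x of blue_tube_cap in the frame of free_pocket below -0.042 m and z of blue_tube_cap in the frame of free_pocket below 0.006 m and value of joint lid below 0.03 rad), for 0.1 s.
3. the latch is turned across the lid (value of joint lid below 0.03 rad and value of joint latch above 1.4 rad), for 0.1 s.
At the end, for the whole second after the job is handed in: The blue-capped tube rests in the cut-out that was empty, cap at the latch end (within 6 mm along, 5 mm across, 5 mm in height), the packed tube still in its own (same tolerances), the lid shut to within 0.03 rad and the latch turned across it to at least 1.4 of its 1.57 rad (all of step 3 and x of blue_tube_mid in the frame of free_pocket between -0.006 and 0.006 m and y of blue_tube_mid in the frame of free_pocket between -0.005 and 0.005 m and z of blue_tube_mid in the frame of free_pocket below 0.005 m and x of blue_tube_cap in the frame of free_pocket below -0.042 m and z of blue_tube_cap in the frame of free_pocket below 0.006 m and x of packed_tube_mid in the frame of packed_pocket between -0.006 and 0.006 m and y of packed_tube_mid in the frame of packed_pocket between -0.005 and 0.005 m and z of packed_tube_mid in the frame of packed_pocket below 0.005 m and linear speed of blue_tube below 0.02 m/s); the robot touches nothing.
It fails at once if the green-capped tube on the worktop is moved by more than 30 mm (distance of green_tube_mid from where it was at the start of the episode above 0.03 m).
It also fails if it takes over 72 s, if anything falls off the work surface, if the arm or the gripper's body presses on something with over 40 N, if the wrist force passes 120 N, or if a joint passes its speed limit or range.

## Working session

There is one attempt and no reset: what is moved stays moved. The work goes in short steps, Python scripts to look and compute and a tool call to move; the robot and the scene stay as the last step left them, time stands still between calls to the robot, and variables do not carry over. Pictures are saved under pics/ and viewed, at most 10 in all, crops included, and the job is handed in when it is done.

```bash
ls; mkdir -p pics; cat > h.py <<'E'
import numpy as np, cv2
from plant import ctrl
from scipy.spatial.transform import Rotation as Ro
def cloud(s):
    f=s["frame"].shape[0]/2/np.tan(np.radians(s["fovy"])/2)
    v,u=np.mgrid[:384,:512]; z=s["z_map"]
    C=np.stack([(u-s["cx"])/f*z,(v-s["cy"])/f*z,z],-1)
    if "R" in s: return (C-np.ravel(s["t"]))@np.array(s["R"])
    return C
def tool(o=None):
    o=o or ctrl.get_obs()
    T=np.eye(4);T[:3,:3]=Ro.from_euler('xyz',o["orientation"],degrees=True).as_matrix();T[:3,3]=o["tool_pos"];return T
def wcloud(s,T):
    C=cloud(s)
    if "R" in s: return C
    M=T@np.array(s["T_tool_cam"]); return C@M[:3,:3].T+M[:3,3]
def save(n,s): cv2.imwrite("pics/%s.png"%n,s["frame"][:,:,::-1])
E
python3 - <<'E'
from h import *
import pickle
print(ctrl.get_obs())
D={}
for n in("top","scene"):
    s=ctrl.snapshot(n);save(n,s);D[n]=s
    print(n,{k:v for k,v in s.items() if k not in("frame","z_map")})
pickle.dump(D,open("s0.pkl","wb"))
cv2.imwrite("pics/both.png",cv2.resize(np.vstack([D["top"]["frame"],D["scene"]["frame"]])[:,:,::-1],(400*1,600)))
E
```

```text
pics
plant.py
{'clock': 0.0, 'joint_pos': array([-4.66887351e+01,  2.05916647e+01,  6.33460720e-01, -1.95588396e-02,
       -7.01351911e+01, -1.65088290e+01]), 'qvel': array([-0.11296863, -0.03030029, -0.03291796,  0.05661799, -0.11390355,
       -0.01387487]), 'tau': array([-9.36293945e-04, -5.82717204e+01,  2.93064594e+01,  6.99743316e+00,
        6.87775886e-03, -1.53573164e-04]), 'tool_pos': array([ 0.30416382, -0.602086  ,  0.25061944]), 'orientation': array([ 1.79905230e+02, -8.91343906e-03, -1.53204218e+02]), 'force': array([-0.32048453,  0.13727948, -0.12595974]), 'moment': array([-0.00908324, -0.01204697, -0.02255668]), 'gripper_force': 0.0, 'opening': 0.08791557103265935}
top {'fovy': 43.960866306559986, 'cx': 259.39655333785254, 'cy': 196.5178430236514, 'R': array([[-0.02727025, -0.99961999,  0.00402649],
       [-0.99651229,  0.02686725, -0.07900264],
       [ 0.07886444, -0.00616687, -0.99686628]]), 't': array([-0.08689042,  0.56581684,  1.15465469])}
scene {'fovy': 57.93924476865875, 'cx': 253.47078364001933, 'cy': 189.97357742107465, 'R': array([[ 0.68282158, -0.73046045, -0.01349901],
       [-0.51056251, -0.46388575, -0.72397233],
       [ 0.52257115,  0.50123602, -0.68969692]]), 't': array([-0.42496411,  0.2948863 ,  0.66577614])}
```

View pics/top.png

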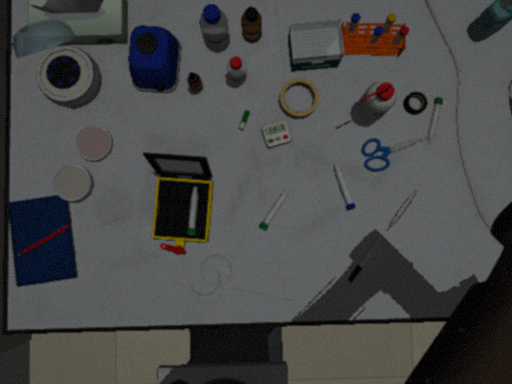

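View pics/scene.png

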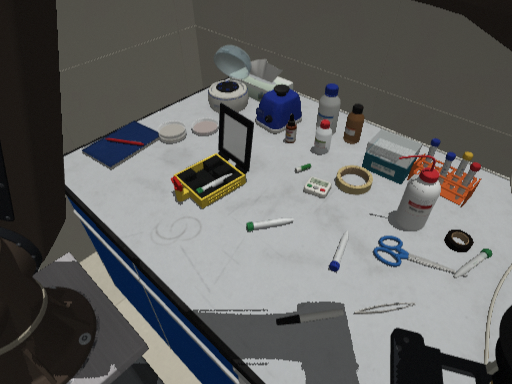

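The top view shows the case at about (183,210), the lid at (180,163) and the latch at (175,248). The blue tube runs from its cap at (350,207) to its tip at (336,165), and the loose green tube has its cap at (264,227). Next I'll measure these.

```bash
python3 - <<'E'
from h import *
import pickle
D=pickle.load(open("s0.pkl","rb"))
def ray(s,u,v,h):
    f=192/np.tan(np.radians(s["fovy"])/2);R=np.array(s["R"]);t=np.ravel(s["t"])
    d=R.T@np.array([(u-s["cx"])/f,(v-s["cy"])/f,1]);o=-R.T@t
    return o+d*(h-o[2])/d[2]
rois={"top":dict(blue=(330,155,362,215),green=(255,185,295,235),case=(140,145,220,260)),
"scene":dict(blue=(322,225,356,275),green=(240,212,300,236),case=(165,100,262,206))}
for n,s in D.items():
    P=cloud(s);hsv=cv2.cvtColor(s["frame"],cv2.COLOR_RGB2HSV);H,S,V=[hsv[...,i].astype(int) for i in range(3)]
    def m(roi,k):
        M=np.zeros(H.shape,bool);a,b,c,d=roi;M[b:d,a:c]=1;return M&k
    for k,kk in(("blue",(H>105)&(H<135)&(S>110)),("green",(H>50)&(H<90)&(S>110))):
        M=m(rois[n][k],kk);v,u=np.nonzero(M);print(n,k,"cap",M.sum(),ray(s,u.mean(),v.mean(),.013).round(4),P[M].mean(0).round(4))
        M=m(rois[n][k],(P[...,2]>.006)&(P[...,2]<.04));Q=P[M];v,u=np.nonzero(M)
        print("  body n",M.sum(),Q.mean(0).round(4),Q.max(0).round(3));
        pts=np.array([ray(s,a,b,.011)[:2] for a,b in zip(u,v)])
        vx,vy,x0,y0=cv2.fitLine(pts.astype(np.float32),cv2.DIST_L2,0,.01,.01).ravel();pr=(pts-[x0,y0])@[vx,vy]
        e0,e1=np.array([x0,y0])+pr.min()*np.array([vx,vy]),np.array([x0,y0])+pr.max()*np.array([vx,vy]);print("  ends",e0.round(4),e1.round(4),"ang",np.degrees(np.arctan2(vy,vx)))
    Y=m(rois[n]["case"],(H>18)&(H<35)&(S>130));Q=P[Y&(abs(P[...,2]-.034)<.006)]
    print(n,"yellow",len(Q),Q[:,2].mean());r=cv2.minAreaRect((Q[:,:2]*1000).astype(np.float32));print(r)
    Rd=m(rois[n]["case"],((H<8)|(H>172))&(S>130));Q=P[Rd];print("red",len(Q),Q.mean(0).round(4),Q[:,2].max());
    q=Q[Q[:,2]>.045];print(cv2.minAreaRect((q[:,:2]*1000).astype(np.float32)))
    L=m(rois[n]["case"],P[...,2]>.06)&~Rd;Q=P[L];print("lid",len(Q),Q.min(0),Q.max(0)); 
E
```

```text
top blue cap 36 [ 0.5339 -0.3285  0.013 ] [ 0.5335 -0.327   0.0206]
  body n 357 [ 0.5799 -0.3144  0.0156] [ 0.665 -0.279  0.025]
  ends [ 0.5106 -0.3336] [ 0.6647 -0.2931] ang 14.720738
top green cap 37 [ 0.4913 -0.1102  0.013 ] [ 0.4912 -0.1101  0.0206]
  body n 354 [ 0.5305 -0.1366  0.0155] [ 0.593 -0.089  0.025]
  ends [ 0.4735 -0.1011] [ 0.593  -0.1755] ang -31.893358
top yellow 877 0.034352786089259214
((529.1168823242188, 88.64089965820312), (138.71099853515625, 173.07437133789062), 84.3482666015625)
red 262 [0.5022 0.0998 0.0661] 1.1960872075311326
((540.1233520507812, 23.256607055664062), (216.91966247558594, 234.39700317382812), 0.8096508383750916)
lid 1097 [ 0.43542503 -0.09493874  0.06022236] [0.65190901 0.14658877 1.19608721]
scene blue cap 80 [ 0.531  -0.3302  0.013 ] [ 0.5288 -0.331   0.0162]
  body n 310 [ 0.5685 -0.3185  0.0165] [ 0.639 -0.293  0.025]
  ends [ 0.5215 -0.3329] [ 0.6398 -0.2959] ang 17.376532
scene green cap 46 [ 0.4875 -0.1134  0.013 ] [ 0.4771 -0.1239  0.0304]
  body n 297 [ 0.5246 -0.14    0.0153] [ 0.582 -0.1    0.024]
  ends [ 0.4841 -0.1055] [ 0.5804 -0.1766] ang -36.404808
scene yellow 480 0.03341974526657211
((520.1671142578125, 87.69966888427734), (136.00277709960938, 186.8544158935547), 84.43946075439453)
red 94 [0.4348 0.0978 0.0615] 0.0745523441995401
((435.2447509765625, 106.48108673095703), (59.27021026611328, 13.3380765914917), 81.3496322631836)
lid 1574 [ 0.09281715 -0.5073369   0.06005516] [0.86711447 0.33649784 0.66693668]
```

```bash
cat >> h.py <<'E'
def go(p,yaw=None):
    """shift in tool axes and turn to reach world TCP p, tool x-axis yaw (mod 180)"""
    T=tool();d=T[:3,:3].T@(np.array(p)-T[:3,3]);y=np.degrees(np.arctan2(T[1,0],T[0,0]))
    t=0 if yaw is None else (y-yaw+90)%180-90
    print("at",T[:3,3].round(4),"yaw",round(y,2),"shift",d.round(4),"turn",round(t,2))
E
python3 -c "
from h import *
go([.582,-.314,.2],16.5)
s=ctrl.snapshot('wrist');print(s['T_tool_cam'],s['fovy'])"
```

```text
at [ 0.3042 -0.6021  0.2507] yaw -153.2 shift [-0.3779  0.1319  0.0509] turn 10.3
[[ 9.12401884e-04 -9.53188733e-01 -3.02374612e-01  8.15739389e-02]
 [ 9.99999571e-01  9.17666406e-04  1.24654029e-04  4.01938000e-04]
 [ 1.58660207e-04 -3.02374596e-01  9.53189162e-01 -1.33834830e-01]
 [ 0.00000000e+00  0.00000000e+00  0.00000000e+00  1.00000000e+00]] 66.76996822800038
```

The manual's scale: shifts go in shares of 0.5 m and turns go in shares of pi/2 rad. Converting my numbers, -0.378 m / 0.5 = -0.756, -0.365 m / 0.5 = -0.73, 10.3 degrees / 90 = 0.1144.

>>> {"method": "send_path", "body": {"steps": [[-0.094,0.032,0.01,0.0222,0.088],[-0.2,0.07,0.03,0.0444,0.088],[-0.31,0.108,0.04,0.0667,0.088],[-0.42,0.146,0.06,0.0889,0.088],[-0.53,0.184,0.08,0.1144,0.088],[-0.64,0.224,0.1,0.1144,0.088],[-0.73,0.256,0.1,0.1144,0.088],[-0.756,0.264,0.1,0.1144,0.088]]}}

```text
refused: steps[0]: [-0.094, 0.032, 0.01, 0.0222, 0.088] is not of type 'number' (schema: type "number"). Nothing was moved.
```

The call was refused and nothing moved: it wants one flat list, 5 numbers to a row, no inner brackets. Same move again in that form.

>>> {"method": "send_path", "body": {"steps": [-0.094,0.032,0.01,0.0222,0.088,-0.2,0.07,0.03,0.0444,0.088,-0.31,0.108,0.04,0.0667,0.088,-0.42,0.146,0.06,0.0889,0.088,-0.53,0.184,0.08,0.1144,0.088,-0.64,0.224,0.1,0.1144,0.088,-0.73,0.256,0.1,0.1144,0.088,-0.756,0.264,0.1,0.1144,0.088]}}

```text
clock: 1.15
tool_pos: [0.5838, -0.3119, 0.2009]
orientation: [180.0, -0.0, -163.3]
force: [-0.8, -0.4, 0.0]
opening: 0.0875
gripper_force: 0.0
```

>>> {"method": "send_path", "body": {"steps": [0,0,0,0,0.088,0,0,0,0,0.088]}}

```text
clock: 1.4
tool_pos: [0.5814, -0.315, 0.2015]
orientation: [180.0, -0.0, -163.6]
force: [-0.4, -0.4, -0.2]
opening: 0.0874
gripper_force: 0.0
```

```bash
cat > tube.py <<'E'
from h import *
import sys
T=tool();s=ctrl.snapshot("wrist");save(sys.argv[1],s);P=wcloud(s,T)
M4=T@np.array(s["T_tool_cam"]);f=192/np.tan(np.radians(s["fovy"])/2)
def ray(u,v,h):
    d=(np.stack([(u-s["cx"])/f,(v-s["cy"])/f,np.ones(len(u))],-1))@M4[:3,:3].T;o=M4[:3,3];return (o+d*((h-o[2])/d[:,2])[:,None])
hsv=cv2.cvtColor(s["frame"],cv2.COLOR_RGB2HSV);H,S,V=[hsv[...,i].astype(int) for i in range(3)]
near=np.linalg.norm(P[...,:2]-[.582,-.314],axis=-1)<.09
cap=near&(H>105)&(H<135)&(S>110)&(P[...,2]<.05);v,u=np.nonzero(cap);print("cap",cap.sum(),ray(u,v,.013).mean(0).round(4),P[cap].mean(0).round(4))
B=near&(P[...,2]>.007)&(P[...,2]<.03);v,u=np.nonzero(B);pts=ray(u,v,.011)[:,:2];print(B.sum(),"zmax",np.percentile(P[B][:,2],98),"table",np.median(P[near&~B][:,2]))
vx,vy,x0,y0=cv2.fitLine(pts.astype(np.float32),cv2.DIST_HUBER,0,.001,.001).ravel();e=np.array([vx,vy]);c=np.array([x0,y0]);pr=(pts-c)@e
print("line ang",np.degrees(np.arctan2(vy,vx)),"ends",(c+pr.min()*e).round(4),(c+pr.max()*e).round(4),"mid",(c+(pr.min()+pr.max())/2*e).round(4),np.ptp(pr))
E
python3 tube.py w1
```

```text
cap 375 [ 0.5723 -0.35    0.013 ] [ 0.5725 -0.3503  0.0155]
1623 zmax 0.021608625872812776 table 0.2656644797013159
line ang 21.121624 ends [ 0.5259 -0.3346] [ 0.6374 -0.2915] mid [ 0.5817 -0.3131] 0.11954833254671952
```

View pics/w1.png

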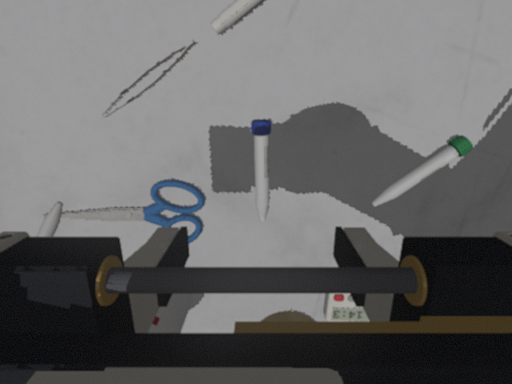

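The wrist view shows the blue tube from its cap at (262,127) to its tip at (264,220), almost in line with the tool. The scissors at (178,205) got into the mask, so I'll restrict it to a strip around the tube.

```bash
sed -i 's/^near=.*/dv=P[...,:2]-np.array([.582,-.314]);a=np.radians(16.5);near=(abs(dv@[np.cos(a),np.sin(a)])<.075)\&(abs(dv@[-np.sin(a),np.cos(a)])<.018)/' tube.py; python3 tube.py w2; python3 -c "
from h import *
print(ctrl.get_obs()['tool_pos'])"
```

```text
cap 221 [ 0.5323 -0.3293  0.013 ] [ 0.5316 -0.3295  0.0199]
1430 zmax 0.021967126826372363 table 0.27751040171557584
line ang 17.424032 ends [ 0.5253 -0.3317] [ 0.6391 -0.296 ] mid [ 0.5822 -0.3139] 0.11928725140875424
[ 0.58132183 -0.31526208  0.20170525]
```

```bash
python3 -c "
from h import *
go([.582,-.314,.028],17.4)"
```

```text
at [ 0.5813 -0.3153  0.2017] yaw -163.58 shift [-0.001   0.001   0.1737] turn -0.98
```

To row units: 0.172 m / 0.5 = 0.344, 0.165 m / 0.5 = 0.33, -1 degrees / 90 = -0.0111.

>>> {"method": "send_path", "body": {"steps": [-0.002,0.002,0.06,-0.0111,0.044,-0.002,0.002,0.16,-0.0111,0.044,-0.002,0.002,0.24,-0.0111,0.044,-0.002,0.002,0.3,-0.0111,0.044,-0.002,0.002,0.33,-0.0111,0.044,-0.002,0.002,0.344,-0.0111,0.044,-0.002,0.002,0.344,-0.0111,0.044,-0.002,0.002,0.344,-0.0111,0.044]}}

```text
clock: 2.5
tool_pos: [0.5836, -0.3132, 0.0309]
orientation: [-179.9, 0.1, -162.5]
force: [-0.4, -0.3, 0.3]
opening: 0.0439
gripper_force: 0.0
```

To row units: 0.003 m / 0.5 = 0.006.

>>> {"method": "send_path", "body": {"steps": [0,0,0.006,0,0.044,0,0,0.006,0,0.03,0,0,0.006,0,0.01,0,0,0.006,0,0.01,0,0,0.006,0,0.01,0,0,0.006,0,0.01,0,0,0.006,0,0.01,0,0,0.006,0,0.01]}}

```text
clock: 3.5
tool_pos: [0.5829, -0.313, 0.0266]
orientation: [-180.0, 0.0, -162.5]
force: [0.8, -0.6, 0.2]
opening: 0.0151
gripper_force: 30.0
```

>>> {"method": "send_path", "body": {"steps": [0,0,-0.06,0,0.01,0,0,-0.16,0,0.01,0,0,-0.26,0,0.01,0,0,-0.26,0,0.01]}}

```text
clock: 4.0
tool_pos: [0.5853, -0.3138, 0.1617]
orientation: [-179.7, 0.4, -162.5]
force: [0.8, -0.1, 0.5]
opening: 0.0154
gripper_force: 30.0
```

```bash
python3 -c "
from h import *
go([.58,0.0,.30],-5.5)"
```

```text
at [ 0.5853 -0.3138  0.1617] yaw -162.46 shift [-0.0905  0.3001 -0.1392] turn 23.04
```

To row units: 0.3 m / 0.5 = 0.6, 0.27 m / 0.5 = 0.54, 23 degrees / 90 = 0.2556.

>>> {"method": "send_path", "body": {"steps": [-0.01,0.06,-0.08,0.0333,0.01,-0.036,0.16,-0.14,0.0778,0.01,-0.06,0.26,-0.2,0.1222,0.01,-0.096,0.36,-0.26,0.1667,0.01,-0.13,0.46,-0.28,0.2222,0.01,-0.16,0.54,-0.28,0.2556,0.01,-0.18,0.6,-0.28,0.2556,0.01,-0.18,0.6,-0.28,0.2556,0.01]}}

```text
clock: 5.0
tool_pos: [0.5783, 0.0023, 0.2958]
orientation: [180.0, -0.1, 174.7]
force: [0.1, -0.2, -0.5]
opening: 0.0155
gripper_force: 30.0
```

>>> {"method": "send_path", "body": {"steps": [0,0,0,0,0.01,0,0,0,0,0.01,0,0,0,0,0.01]}}

```text
clock: 5.38
tool_pos: [0.5784, -0.0005, 0.2964]
orientation: [-180.0, -0.0, 174.4]
force: [0.6, -0.9, -0.1]
opening: 0.0152
gripper_force: 30.0
```

```bash
python3 - <<'E'
from h import *
import pickle
T=tool();s=ctrl.snapshot("wrist");save("w3",s);pickle.dump((T,s),open("w3.pkl","wb"))
E
```

```text
(no output)
```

View pics/w3.png

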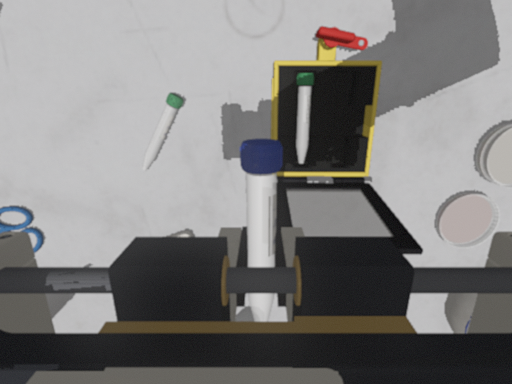

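The wrist view shows the case rim corners at about (273,62), (381,62), (370,177) and (278,176), with the latch at (342,40). The packed tube is at (304,118), and the right-hand cut-out is empty. The held tube's cap is at (262,155).

```bash
cat > case.py <<'E'
from h import *
import pickle
T,s=pickle.load(open("w3.pkl","rb"));P=wcloud(s,T);M4=T@np.array(s["T_tool_cam"]);f=192/np.tan(np.radians(s["fovy"])/2)
def ray(u,v,h):
    d=(np.stack([(u-s["cx"])/f,(v-s["cy"])/f,np.ones(len(u))],-1))@M4[:3,:3].T;o=M4[:3,3];return (o+d*((h-o[2])/d[:,2])[:,None])
hsv=cv2.cvtColor(s["frame"],cv2.COLOR_RGB2HSV);H,S,V=[hsv[...,i].astype(int) for i in range(3)]
def box(a,b,c,d):
    M=np.zeros(H.shape,bool);M[b:d,a:c]=1;return M
Y=box(262,50,395,190)&(H>18)&(H<36)&(S>110)
print("yellow z pct",np.percentile(P[Y][:,2],[5,25,50,75,95]).round(4))
Yr=Y&(P[...,2]>.029)&(P[...,2]<.04)
yaw=-5.5
for it in range(2):
    ex=np.array([np.cos(np.radians(yaw)),np.sin(np.radians(yaw))]);ey=np.array([-ex[1],ex[0]])
    v,u=np.nonzero(Yr);Q=ray(u,v,.034)[:,:2];c0=np.array([.525,.09]);a=(Q-c0)@ex;b=(Q-c0)@ey
    res={}
    # outer edges: per-bin extremes -> line fits
    def edge(t,w,sign):
        bins=np.round((t-t.min())/.004).astype(int);tt=[];ww=[]
        for k in np.unique(bins):
            m=bins==k;tt.append(t[m].mean());ww.append((sign*w[m]).max()*sign)
        tt,ww=np.array(tt),np.array(ww);med=np.median(ww);g=abs(ww-med)<.006;p=np.polyfit(tt[g],ww[g],1);return p,med,g.sum()
    E={n:edge(t,w,sg) for n,t,w,sg in(("+y",a,b,1),("-y",a,b,-1),("+x",b,a,1),("-x",b,a,-1))}
    for n,(p,m,g) in E.items(): print(n,"slope deg",round(np.degrees(p[0]),2),"off",round(m*1000,2),g)
    c=c0+ex*(E["+x"][1]+E["-x"][1])/2+ey*(E["+y"][1]+E["-y"][1])/2
    print("yaw",yaw,"centre",c.round(4),"size",E["+x"][1]-E["-x"][1],E["+y"][1]-E["-y"][1])
    yaw+=np.degrees((E["+y"][0][0]+E["-y"][0][0]-E["+x"][0][0]-E["-x"][0][0])/4)
# packed tube
W=box(290,68,320,168)&(S<60)&(V>110);v,u=np.nonzero(W);Q=ray(u,v,.0205)[:,:2]
vx,vy,x0,y0=cv2.fitLine(Q.astype(np.float32),cv2.DIST_HUBER,0,.001,.001).ravel();print("packed ang",np.degrees(np.arctan2(vy,vx)),"pt in case", (np.array([x0,y0])-c)@ex,(np.array([x0,y0])-c)@ey)
# red latch
Rd=box(310,20,380,58)&((H<8)|(H>172))&(S>130);z=P[Rd][:,2];print("red z",z.min(),z.max())
v,u=np.nonzero(Rd&(P[...,2]>.062));Q=ray(u,v,.072)[:,:2]-c
print("wing n",len(Q),"in case",(Q@ex).mean(),(Q@ey).mean(),cv2.minAreaRect((np.c_[Q@ex,Q@ey]*1000).astype(np.float32)))
v,u=np.nonzero(Rd&(P[...,2]<.06)&(P[...,2]>.04));Q=ray(u,v,.05)[:,:2]-c;Q=np.c_[Q@ex,Q@ey];print("arm",len(Q),Q.mean(0),Q[Q[:,1].argmax()],cv2.minAreaRect((Q*1000).astype(np.float32)))
# lid
L=(V<60)&box(270,178,425,255)&(P[...,2]>.04);Q=P[L];Q=np.c_[(Q[:,:2]-c)@ex,(Q[:,:2]-c)@ey,Q[:,2]];p=np.polyfit(Q[:,2],Q[:,0],1);print("lid n",len(Q),"z",Q[:,2].min(),Q[:,2].max(),"x=",p,"angle",np.pi/2+np.arctan(p[0]),"y",Q[:,1].min(),Q[:,1].max())
# held cap in tool frame
C=box(230,130,295,180)&(H>105)&(H<135)&(S>110);Q=(P[C]-T[:3,3])@T[:3,:3];print("cap tool",np.percentile(Q,[2,50,98],axis=0).round(4).tolist())
B=box(235,175,290,225)&(S<70)&(V>90);Q=(P[B]-T[:3,3])@T[:3,:3];Q=Q[abs(Q[:,2])<.03];k=np.polyfit(Q[:,0],Q[:,1],1);kz=np.polyfit(Q[:,0],Q[:,2],1);print("barrel",k,kz)
E
python3 case.py
```

```text
yellow z pct [0.0179 0.0319 0.0336 0.0345 0.0356]
+y slope deg -0.52 off 65.4 38
-y slope deg -0.29 off -68.13 26
+x slope deg 0.45 off 85.35 33
-x slope deg -0.13 off -63.39 35
yaw -5.5 centre [0.5358 0.0876] size 0.14873894809753174 0.13353066100795669
+y slope deg -0.22 off 65.56 38
-y slope deg 0.0 off -68.12 26
+x slope deg 0.37 off 85.53 33
-x slope deg -0.32 off -63.5 35
yaw -5.78465806476329 centre [0.5358 0.0876] size 0.14902207624047298 0.13367449557097663
packed ang -5.815074 pt in case 0.0019123179228585896 -0.02548723087051332
red z 0.0022902238943905973 0.4302883524600447
wing n 358 in case -0.09737251301888278 -0.0007919548100241948 ((-95.90830993652344, 4.608489990234375), (52.536216735839844, 11.775665283203125), 75.06016540527344)
arm 293 [-0.09267485  0.01574728] [-0.09024151  0.04094728] ((-97.6078109741211, 11.23853874206543), (60.42790222167969, 19.52544593811035), 85.2822265625)
lid n 4119 z 0.040005869863335264 0.4302883524600447 x= [-0.28727126  0.11895776] angle 1.291057794179037 y -0.08285065735244573 0.06686622314100157
cap tool [[0.0469, -0.0086, 0.0042], [0.0555, 0.0026, 0.0064], [0.0608, 0.0109, 0.0173]]
barrel [0.00056798 0.00061094] [-0.05238881  0.01116594]
```

```bash
python3 -c "
from h import *
go([.5394,.1127,.11],-5.8)"
```

```text
at [ 5.785e-01 -5.000e-04  2.965e-01] yaw 174.45 shift [0.0498 0.1089 0.1865] turn 0.25
```

To row units: 0.186 m / 0.5 = 0.372, 0.18 m / 0.5 = 0.36, 0.2 degrees / 90 = 0.0022.

>>> {"method": "send_path", "body": {"steps": [0.04,0.06,0,0,0.01,0.08,0.14,0.04,0.0022,0.01,0.1,0.21,0.1,0.0022,0.01,0.1,0.218,0.2,0.0022,0.01,0.1,0.218,0.3,0.0022,0.01,0.1,0.218,0.36,0.0022,0.01,0.1,0.218,0.372,0.0022,0.01,0.1,0.218,0.372,0.0022,0.01]}}

```text
clock: 6.42
tool_pos: [0.5397, 0.1134, 0.1112]
orientation: [-180.0, 0.0, 174.3]
force: [0.2, 0.8, 0.4]
opening: 0.0152
gripper_force: 30.0
```

>>> {"method": "send_path", "body": {"steps": [0,0,0,0,0.01,0,0,0,0,0.01]}}

```text
clock: 6.68
tool_pos: [0.5398, 0.1138, 0.1119]
orientation: [179.9, 0.1, 174.3]
force: [-0.3, -0.2, -0.7]
opening: 0.0151
gripper_force: 30.0
```

```bash
python3 - <<'E'
from h import *
go([.5394,.1127,.036],-5.8)
a=ctrl.snapshot("scene");w=ctrl.snapshot("wrist")
cv2.imwrite("pics/p4.png",np.hstack([cv2.resize(a["frame"][90:230,130:290],(400,350)),cv2.resize(w["frame"],(400,350))])[:,:,::-1])
E
```

```text
at [0.5398 0.1138 0.1119] yaw 174.3 shift [ 0.0005 -0.0012  0.0759] turn 0.1
```

View pics/p4.png

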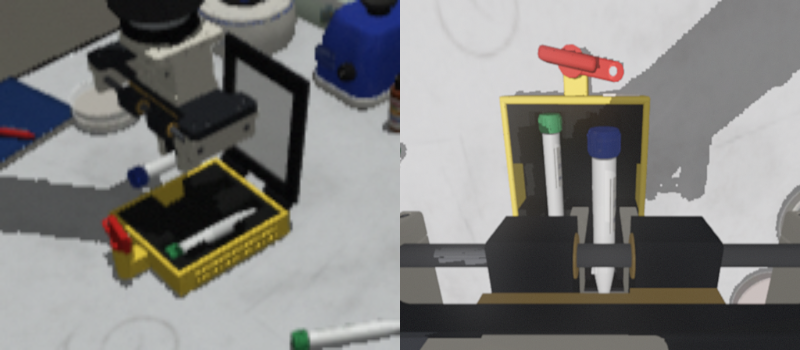

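The left half of the picture shows the gripper over the case, clear of the open lid. The right half shows the held cap at (604,140), lined up over the empty cut-out beside the green cap at (550,122). I'm lowering it in stages.

To row units: 0.06 m / 0.5 = 0.12, 0.055 m / 0.5 = 0.11, 0.1 degrees / 90 = 0.0011.

>>> {"method": "send_path", "body": {"steps": [0,-0.002,0.04,0.0011,0.01,0,-0.002,0.08,0.0011,0.01,0,-0.002,0.11,0.0011,0.01,0,-0.002,0.12,0.0011,0.01,0,-0.002,0.12,0.0011,0.01]}}

```text
clock: 7.4
tool_pos: [0.5392, 0.1125, 0.0505]
orientation: [-180.0, -0.0, 174.2]
force: [0.7, 0.8, 0.7]
opening: 0.0155
gripper_force: 30.0
```

>>> {"method": "send_path", "body": {"steps": [0,0,0.008,0,0.01,0,0,0.016,0,0.01,0,0,0.02,0,0.01,0,0,0.02,0,0.01]}}

```text
clock: 7.9
tool_pos: [0.539, 0.1125, 0.0404]
orientation: [-180.0, -0.0, 174.2]
force: [-0.5, 0.3, 0.0]
opening: 0.0153
gripper_force: 30.0
```

To row units: 0.004 m / 0.5 = 0.008, 0.002 m / 0.5 = 0.004.

>>> {"method": "send_path", "body": {"steps": [0,0,0.004,0,0.01,0,0,0.008,0,0.01,0,0,0.008,0,0.01]}}

```text
clock: 8.28
tool_pos: [0.5391, 0.1125, 0.0365]
orientation: [-180.0, 0.0, 174.2]
force: [-0.6, -0.2, -0.0]
opening: 0.0152
gripper_force: 30.0
```

```bash
python3 -c "
from h import *
go([.5394,.1127,.036],-5.8)"
```

```text
at [0.5391 0.1125 0.0365] yaw 174.21 shift [-0.0003  0.0002  0.0005] turn 0.01
```

To row units: 0.001 m / 0.5 = 0.002.

>>> {"method": "send_path", "body": {"steps": [0,0,0.002,0,0.01,0,0,0.002,0,0.01]}}

```text
clock: 8.52
tool_pos: [0.5392, 0.1126, 0.0363]
orientation: [180.0, 0.0, 174.2]
force: [-2.6, -0.0, 8.8]
opening: 0.0152
gripper_force: 30.0
```

>>> {"method": "send_path", "body": {"steps": [0,0,0,0,0.018,0,0,0,0,0.021,0,0,0,0,0.024,0,0,0,0,0.024]}}

```text
clock: 9.02
tool_pos: [0.539, 0.1125, 0.0354]
orientation: [-180.0, -0.0, 174.2]
force: [0.7, -0.3, -0.1]
opening: 0.0238
gripper_force: 0.0
```

>>> {"method": "send_path", "body": {"steps": [0,0,-0.02,0,0.024,0,0,-0.06,0,0.024,0,0,-0.14,0,0.024,0,0,-0.24,0,0.024,0,0,-0.34,0,0.024,0,0,-0.44,0,0.03,0,0,-0.52,0,0.03,0,0,-0.52,0,0.03]}}

```text
clock: 10.02
tool_pos: [0.5403, 0.1129, 0.3001]
orientation: [179.8, 0.4, 174.2]
force: [0.2, -0.5, -0.4]
opening: 0.0299
gripper_force: 0.0
```

```bash
python3 - <<'E'
from h import *
import pickle
T=tool();s=ctrl.snapshot("wrist");save("w5",s);a=ctrl.snapshot("scene");pickle.dump((T,s,a),open("w5.pkl","wb"))
cv2.imwrite("pics/p5.png",np.hstack([cv2.resize(a["frame"][90:230,130:290],(400,350)),cv2.resize(s["frame"],(400,350))])[:,:,::-1])
E
```

```text
(no output)
```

View pics/p5.png

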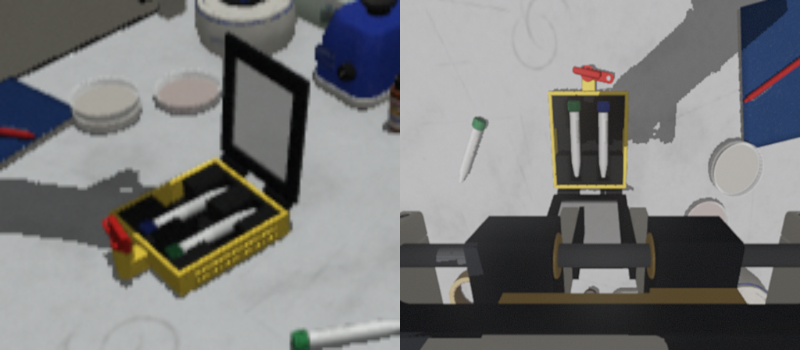

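Both tubes now lie in the case, with the blue cap at (603,105) and the green cap at (574,105) in the right half of the picture. The lid is still upright. I'll check the seating numbers, the lid angle and the latch angle.

```bash
cat > chk.py <<'E'
from h import *
import pickle
T,w,a=pickle.load(open("w5.pkl","rb"));c=np.array([.5358,.0876]);y=np.radians(-5.8);ex=np.array([np.cos(y),np.sin(y)]);ey=np.array([-ex[1],ex[0]])
def cc(P): return np.stack([(P[...,:2]-c)@ex,(P[...,:2]-c)@ey,P[...,2]],-1)
for n,s in(("w",w),("sc",a)):
    Q=cc(wcloud(s,T));hsv=cv2.cvtColor(s["frame"],cv2.COLOR_RGB2HSV);H,S,V=[hsv[...,i].astype(int) for i in range(3)]
    inn=(abs(Q[...,0])<.068)&(abs(Q[...,1])<.06)&(Q[...,2]<.06)&(Q[...,2]>.005)
    for k,m,sg in(("blue",(H>105)&(H<135)&(S>110),1),("green",(H>50)&(H<90)&(S>110),-1)):
        C=Q[inn&m];print(n,k,len(C),"cap rng",np.percentile(C,[3,50,97],axis=0).round(4).tolist())
        B=Q[inn&(S<60)&(V>100)&(Q[...,1]*sg>.005)];print("   barrel",len(B),np.percentile(B,[2,50,98],axis=0).round(4).tolist())
    L=(Q[...,2]>.06)&(Q[...,2]<.25)&(Q[...,0]>.05)&(Q[...,0]<.16)&(abs(Q[...,1])<.07)&(V<200);q=Q[L]
    if len(q)>50:
        p=np.polyfit(q[:,2],q[:,0],1);r=q[:,0]-np.polyval(p,q[:,2]);g=abs(r)<.01;p=np.polyfit(q[g,2],q[g,0],1);print(n,"lid",len(q),"theta",np.pi/2+np.arctan(p[0]),"x at z=.034",np.polyval(p,.034),"zmax",q[g,2].max(),"y",q[:,1].min(),q[:,1].max())
    Rd=((H<8)|(H>172))&(S>130)&(Q[...,0]<-.07)&(Q[...,0]>-.15)&(abs(Q[...,1])<.07);q=Q[Rd&(Q[...,2]>.06)]
    vx,vy,x0,y0=cv2.fitLine(q[:,:2].astype(np.float32),cv2.DIST_HUBER,0,.001,.001).ravel();print(n,"wing",len(q),q.mean(0).round(4),"angle",np.arctan2(vx*np.sign(vy),abs(vy)),q[:,2].max())
E
python3 chk.py
```

```text
w blue 146 cap rng [[-0.0595, 0.0166, 0.0246], [-0.0531, 0.0261, 0.0298], [-0.0477, 0.0357, 0.0326]]
   barrel 786 [[-0.0436, 0.0176, 0.0145], [0.0006, 0.0262, 0.026], [0.0557, 0.0334, 0.0292]]Traceback (most recent call last):
  File "chk.py", line 9, in <module>
    C=Q[inn&m];print(n,k,len(C),"cap rng",np.percentile(C,[3,50,97],axis=0).round(4).tolist())
                                          ~~~~~~~~~~~~~^^^^^^^^^^^^^^^^^^^^
    return _quantile_unchecked(
        a, q, axis, out, overwrite_input, method, keepdims, weights)
    return _ureduce(a,
                    func=_quantile_ureduce_func,
    ...<5 lines>...
                    overwrite_input=overwrite_input,
                    method=method)
    r = func(a, **kwargs)
    result = _quantile(arr,
                       quantiles=q,
    ...<2 lines>...
                       out=out,
                       weights=wgt)
    slices_having_nans = np.isnan(arr[-1, ...])
                                  ~~~^^^^^^^^^
IndexError: index -1 is out of bounds for axis 0 with size 0
```

Seating is good: the cap is at x -53, y 26 mm, with its top about 31 mm up. I'll relax the green mask and carry on.

```bash
sed -i 's/S>110),-1)/S>60)\&(V>20),-1)/; s/C=Q\[inn&m\];/C=Q[inn\&m]\n        if len(C)<5: print(n,k,"none");continue\n        /' chk.py; python3 chk.py
```

```text
w blue 146 cap rng [[-0.0595, 0.0166, 0.0246], [-0.0531, 0.0261, 0.0298], [-0.0477, 0.0357, 0.0326]]
   barrel 786 [[-0.0436, 0.0176, 0.0145], [0.0006, 0.0262, 0.026], [0.0557, 0.0334, 0.0292]]
w green 171 cap rng [[-0.0607, -0.035, 0.0219], [-0.0542, -0.0247, 0.0299], [-0.0476, -0.0153, 0.0327]]
   barrel 765 [[-0.0448, -0.0331, 0.0112], [-0.0004, -0.0248, 0.0262], [0.0542, -0.018, 0.0294]]
w lid 2826 theta 1.7272066935677057 x at z=.034 0.08139492041486314 zmax 0.1904216829312513 y -0.06723578585907686 0.06763676032895248
w wing 267 [-0.098   0.0028  0.0787] angle 0.1840535 0.43340922101898915
sc blue 37 cap rng [[-0.0657, 0.0059, 0.0249], [-0.0552, 0.0194, 0.0314], [-0.0464, 0.0388, 0.0343]]
   barrel 113 [[-0.0417, 0.0121, 0.0198], [0.0007, 0.0215, 0.0271], [0.0467, 0.0278, 0.0327]]
sc green 36 cap rng [[-0.0653, -0.0438, 0.0262], [-0.0559, -0.0316, 0.0316], [-0.0481, -0.0168, 0.0337]]
   barrel 131 [[-0.0435, -0.041, 0.0206], [-0.0012, -0.0294, 0.027], [0.0475, -0.023, 0.0338]]
sc lid 1470 theta 1.6995234235567793 x at z=.034 0.08368915951303274 zmax 0.19200340314972522 y -0.06921713940868726 0.06908927059678689
sc wing 55 [-0.1008 -0.0043  0.0696] angle 0.121716924 0.07607668676752063
```

```bash
python3 - <<'E'
from h import *
c=np.array([.5358,.0876]);y=np.radians(-5.8);ex=np.array([np.cos(y),np.sin(y)])
p=c+.137*ex;go([p[0],p[1],.30],-5.8)
for th in np.r_[1.7:-.1:-.15]:
    d=np.array([-np.cos(th),np.sin(th)]);n=np.array([np.sin(th),np.cos(th)]);K=np.array([.081,.034])+.143*d+.007*n+[.01,.025]
    print(round(th,2),"dx",round(.137-K[0],3),"dz",round(.2-K[1],3))
E
```

```text
at [0.5387 0.1124 0.2961] yaw 174.2 shift [-0.1366 -0.025  -0.0039] turn -0.0
1.7 dx 0.021 dz 0.0
1.55 dx 0.042 dz -0.002
1.4 dx 0.063 dz -0.001
1.25 dx 0.084 dz 0.003
1.1 dx 0.105 dz 0.01
0.95 dx 0.123 dz 0.021
0.8 dx 0.141 dz 0.034
0.65 dx 0.156 dz 0.049
0.5 dx 0.168 dz 0.066
0.35 dx 0.178 dz 0.085
0.2 dx 0.185 dz 0.106
0.05 dx 0.188 dz 0.127
```

To row units: -0.137 m / 0.5 = -0.274, -0.135 m / 0.5 = -0.27.

>>> {"method": "send_path", "body": {"steps": [-0.06,-0.012,-0.008,0,0,-0.14,-0.024,-0.008,0,0,-0.22,-0.04,-0.008,0,0,-0.27,-0.05,-0.008,0,0,-0.274,-0.05,0.06,0,0,-0.274,-0.05,0.14,0,0,-0.274,-0.05,0.192,0,0,-0.274,-0.05,0.192,0,0]}}

```text
clock: 11.12
tool_pos: [0.6709, 0.0732, 0.1958]
orientation: [-179.8, -0.4, 174.2]
force: [-1.0, 0.5, 1.4]
opening: 0.0009
gripper_force: 0.0
```

>>> {"method": "send_path", "body": {"steps": [0,0,0,0,0]}}

```text
clock: 11.25
tool_pos: [0.6732, 0.0738, 0.2001]
orientation: [-180.0, 0.0, 174.2]
force: [1.2, 0.2, 0.4]
opening: 0.0001
gripper_force: 0.0
```

Exactly at the start of the arc. Now I'll push the lid over.

To row units: 0.141 m / 0.5 = 0.282, 0.123 m / 0.5 = 0.246.

>>> {"method": "send_path", "body": {"steps": [0.042,0,0,0,0,0.084,0,0,0,0,0.126,0,0,0,0,0.168,0,0.006,0,0,0.21,0,0.02,0,0,0.246,0,0.042,0,0,0.282,0,0.068,0,0,0.282,0,0.068,0,0]}}

```text
clock: 12.25
tool_pos: [0.5321, 0.0883, 0.1666]
orientation: [180.0, 0.1, 174.3]
force: [-0.4, -0.5, 1.6]
opening: 0.0006
gripper_force: 0.0
```

To row units: 0.095 m / 0.5 = 0.19, 0.093 m / 0.5 = 0.186.

>>> {"method": "send_path", "body": {"steps": [0.03,0,0.03,0,0,0.054,0,0.064,0,0,0.074,0,0.102,0,0,0.088,0,0.144,0,0,0.094,0,0.176,0,0,0.094,0,0.186,0,0,0.094,0,0.19,0,0]}}

```text
clock: 13.12
tool_pos: [0.4868, 0.0932, 0.0712]
orientation: [180.0, 0.1, 174.2]
force: [0.3, -0.5, 0.9]
opening: 0.0002
gripper_force: 0.3
```

To row units: 0.006 m / 0.5 = 0.012, 0.005 m / 0.5 = 0.01.

>>> {"method": "send_path", "body": {"steps": [0,0,0.006,0,0,0,0,0.01,0,0,0,0,0.012,0,0]}}

```text
clock: 13.5
tool_pos: [0.4865, 0.0931, 0.0658]
orientation: [180.0, 0.1, 174.2]
force: [-5.7, 1.0, 20.5]
opening: 0.0005
gripper_force: 9.8
```

>>> {"method": "send_path", "body": {"steps": [0,0,0.002,0,0,0,0,0.002,0,0]}}

```text
clock: 13.75
tool_pos: [0.4865, 0.0931, 0.0657]
orientation: [180.0, 0.1, 174.3]
force: [-7.2, 0.0, 22.3]
opening: 0.0004
gripper_force: 11.4
```

To row units: -0.13 m / 0.5 = -0.26, -0.05 m / 0.5 = -0.1.

>>> {"method": "send_path", "body": {"steps": [0,0,-0.02,0,0,0,0,-0.1,0,0,0,0,-0.2,0,0.02,0,0,-0.26,0,0.04,0,0,-0.26,0,0.04,0,0,-0.26,0,0.04,0,0,-0.26,0,0.04]}}

```text
clock: 14.62
tool_pos: [0.4853, 0.0925, 0.1926]
orientation: [-179.9, -0.1, 174.2]
force: [-0.3, 0.5, -0.3]
opening: 0.0392
gripper_force: 0.0
```

```bash
python3 - <<'E'
from h import *
import pickle
o=ctrl.get_obs();T=tool(o);print(o["joint_pos"].round(1));s=ctrl.snapshot("wrist");save("w6",s);pickle.dump((T,s),open("w6.pkl","wb"))
c=np.array([.5358,.0876]);y=np.radians(-5.8);ex=np.array([np.cos(y),np.sin(y)]);ey=np.array([-ex[1],ex[0]])
P=wcloud(s,T);Q=np.stack([(P[...,:2]-c)@ex,(P[...,:2]-c)@ey,P[...,2]],-1);hsv=cv2.cvtColor(s["frame"],cv2.COLOR_RGB2HSV);H,S,V=[hsv[...,i].astype(int) for i in range(3)]
Rd=((H<8)|(H>172))&(S>130)&(Q[...,0]<-.05)&(Q[...,0]>-.15)&(abs(Q[...,1])<.08);q=Q[Rd&(Q[...,2]>.067)&(Q[...,2]<.08)]
print(len(q),q.mean(0),cv2.minAreaRect((q[:,:2]*1000).astype(np.float32)),np.median(q[:,2]))
q=Q[Rd&(Q[...,2]>.045)&(Q[...,2]<.056)];print("arm",len(q),q[q[:,1].argmax()])
L=(V<60)&(Q[...,0]<-.055)&(Q[...,0]>-.074)&(abs(Q[...,1])<.06);print("lid front bar z",np.percentile(Q[L][:,2],[10,50,90]))
E
```

```text
[  33.6    6.3  -26.5   -0.   -57.3 -129.4]
462 [-0.09932555  0.00118777  0.07195421] ((-98.75263214111328, 1.161376953125), (40.4085693359375, 9.04685115814209), 79.69251251220703) 0.07211225213419839
arm 382 [-0.09264099  0.04214489  0.04988139]
lid front bar z [0.04142752 0.25758545 0.27696107]
```

View pics/w6.png

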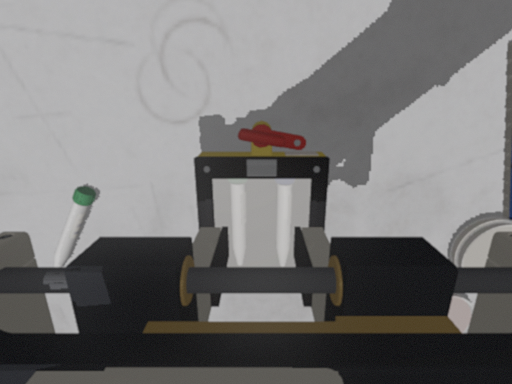

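The lid is shut: the frame is flat with its front bar at (262,168) and both tubes show under the window. The latch wing is at (271,137), about 10° off its zero position. I'll move above the wing with the tool turned -80°.

The manual's scale: shifts go in shares of 0.5 m and turns go in shares of pi/2 rad. Converting my numbers, 0.053 m / 0.5 = 0.106, 0.05 m / 0.5 = 0.1, -80 degrees / 90 = -0.8889.

```bash
python3 -c "
from h import *
go([.4381,.0981,.14],73.9)"
```

```text
at [0.4854 0.0925 0.1926] yaw 174.2 shift [0.0475 0.0008 0.0527] turn -79.7
```

>>> {"method": "send_path", "body": {"steps": [0.02,0,0,-0.1111,0.05,0.04,0,0.02,-0.2222,0.05,0.06,0,0.04,-0.3333,0.05,0.08,0,0.06,-0.4444,0.05,0.092,0.002,0.08,-0.5556,0.05,0.092,0.002,0.1,-0.6667,0.05,0.092,0.002,0.106,-0.7778,0.05,0.092,0.002,0.106,-0.8889,0.05]}}

```text
clock: 15.68
tool_pos: [0.4397, 0.0981, 0.1395]
orientation: [179.9, -0.1, -105.5]
force: [0.2, 0.0, -0.0]
opening: 0.0499
gripper_force: 0.0
```

>>> {"method": "send_path", "body": {"steps": [0,0,0,0,0.05,0,0,0,0,0.05]}}

```text
clock: 15.92
tool_pos: [0.44, 0.0983, 0.1403]
orientation: [180.0, -0.0, -106.0]
force: [0.3, -0.1, -0.1]
opening: 0.0498
gripper_force: 0.0
```

```bash
python3 -c "
from h import *
go([.4381,.0981,.08],73.9)"
```

```text
at [0.44   0.0983 0.1403] yaw -106.02 shift [0.0007 0.0018 0.0603] turn 0.08
```

To row units: 0.06 m / 0.5 = 0.12, 0.05 m / 0.5 = 0.1.

>>> {"method": "send_path", "body": {"steps": [0.001,0.004,0.06,0,0.05,0.001,0.004,0.1,0,0.05,0.001,0.004,0.12,0,0.05,0.001,0.004,0.12,0,0.02,0.001,0.004,0.12,0,0.005,0.001,0.004,0.12,0,0.005,0.001,0.004,0.12,0,0.005,0.001,0.004,0.12,0,0.005]}}

```text
clock: 16.92
tool_pos: [0.4378, 0.0987, 0.0809]
orientation: [180.0, 0.0, -105.8]
force: [-3.4, 2.9, 4.6]
opening: 0.0089
gripper_force: 30.0
```

To row units: 40 degrees / 90 = 0.4444.

>>> {"method": "send_path", "body": {"steps": [0,0,0,0.1111,0.005,0,0,0,0.2222,0.005,0,0,0,0.3333,0.005,0,0,0,0.4444,0.005]}}

```text
clock: 17.42
tool_pos: [0.4383, 0.0983, 0.0809]
orientation: [-180.0, 0.0, -146.1]
force: [2.3, -3.5, 1.2]
opening: 0.0086
gripper_force: 30.0
```

>>> {"method": "send_path", "body": {"steps": [0,0,0,0.1111,0.005,0,0,0,0.2222,0.005,0,0,0,0.3333,0.005,0,0,0,0.4222,0.005,0,0,0,0.4222,0.005,0,0,0,0.4222,0.005]}}

```text
clock: 18.18
tool_pos: [0.4385, 0.0977, 0.0809]
orientation: [-179.9, 0.0, 176.2]
force: [3.7, -8.0, 0.5]
opening: 0.0089
gripper_force: 30.0
```

```bash
python3 -c "
from h import *
print(ctrl.get_obs()['moment'])"
```

```text
[-2.52807509 -1.58165282 -0.03284402]
```

Turn the last 2° to the stop, release, retreat and check.

To row units: 2 degrees / 90 = 0.0222.

>>> {"method": "send_path", "body": {"steps": [0,0,0,0.0111,0.005,0,0,0,0.0222,0.005,0,0,0,0.0222,0.005]}}

```text
clock: 18.55
tool_pos: [0.4385, 0.0977, 0.0809]
orientation: [-179.9, 0.0, 174.2]
force: [4.1, -7.0, 0.8]
opening: 0.009
gripper_force: 30.0
```

>>> {"method": "send_path", "body": {"steps": [0,0,0,0,0.02,0,0,0,0,0.03,0,0,0,0,0.03,0,0,-0.06,0,0.03,0,0,-0.16,0,0.03,0.04,0,-0.24,0,0.03,-0.08,0,-0.3,0,0.03,-0.1,0,-0.3,0,0.03]}}

```text
clock: 19.55
tool_pos: [0.4908, 0.0943, 0.2333]
orientation: [179.8, 0.3, 174.2]
force: [-1.8, -0.2, -1.3]
opening: 0.0302
gripper_force: 0.0
```

>>> {"method": "send_path", "body": {"steps": [0,0,0,0,0.03,0,0,0,0,0.03]}}

```text
clock: 19.8
tool_pos: [0.4867, 0.0931, 0.2293]
orientation: [-179.9, -0.1, 174.2]
force: [-0.1, 0.6, -0.3]
opening: 0.0298
gripper_force: 0.0
```

```bash
python3 - <<'E'
from h import *
T=tool();s=ctrl.snapshot("wrist");a=ctrl.snapshot("scene")
cv2.imwrite("pics/p7.png",np.hstack([cv2.resize(a["frame"][90:230,130:290],(400,350)),cv2.resize(s["frame"],(400,350))])[:,:,::-1])
c=np.array([.5358,.0876]);y=np.radians(-5.8);ex=np.array([np.cos(y),np.sin(y)]);ey=np.array([-ex[1],ex[0]])
P=wcloud(s,T);Q=np.stack([(P[...,:2]-c)@ex,(P[...,:2]-c)@ey,P[...,2]],-1);hsv=cv2.cvtColor(s["frame"],cv2.COLOR_RGB2HSV);H,S,V=[hsv[...,i].astype(int) for i in range(3)]
Rd=((H<8)|(H>172))&(S>130)&(Q[...,0]<-.04)&(Q[...,0]>-.15)&(abs(Q[...,1])<.08);q=Q[Rd&(Q[...,2]>.067)&(Q[...,2]<.08)]
print(len(q),q.mean(0),cv2.minAreaRect((q[:,:2]*1000).astype(np.float32)))
L=(Q[...,0]<-.057)&(Q[...,0]>-.073)&(abs(Q[...,1])<.06)&(abs(Q[...,1])>.015)&(Q[...,2]<.1);print("bar z",np.percentile(Q[L][:,2],[10,50,90]))
E
```

```text
355 [-0.09876106  0.0002875   0.07206452] ((-99.05865478515625, 0.08265161514282227), (40.08975601196289, 8.11266803741455), 0.21828235685825348)
bar z [0.04061585 0.04156085 0.04251766]
```

View pics/p7.png

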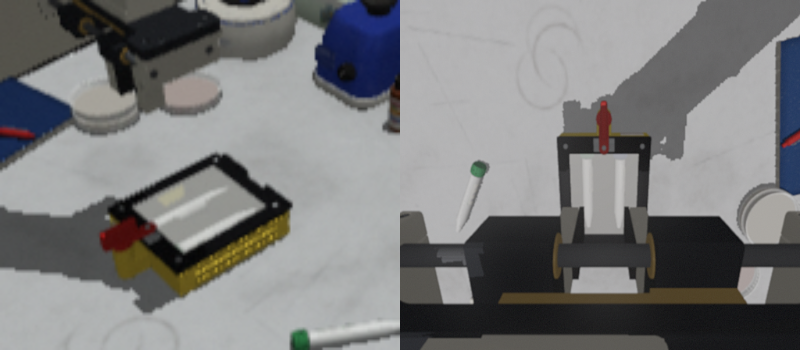

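The lid is flat (bar 41.5 mm up) and the latch points across it at (604,128), within 0.3° of the case's x axis. The gripper is clear of everything, so I'm handing in.

```bash
python3 -c "
from plant import ctrl
print(ctrl.close_job())"
```

```text
the job is handed in; nothing more can be done
None
```

The blue-capped tube is seated in the case, the lid is shut and the latch is turned fully across it; I handed the job in at about 20 s, but no verdict came back.

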